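# Pull the cracked bucket adapter from behind its trunnion pins

### The job

The cracked white adapter in the sheet-metal channel has to be rejected, but the two trunnion pins hem it in: first stand both pins upright on the green side mat, then lay the adapter flat, holes up, on the floor of the reject tray. Then put the pins back upright in the channel, each on the very seat it came from (they are matched to their seats, so do not swap them), and leave the caliper and the orange gasket alone.

Things in the scene. Friction and masses are not known exactly. Their poses are not given: they have to be found in the camera images.
- pin_red: Corroded aluminium trunnion pin with a RED top: upright round shaft 24 mm in diameter on a round foot 40 mm in diameter and 8 mm thick, 80 mm tall in all, 0.12 kg. Origin at the centre of its underside, z up along the shaft. Starts on either seat of the channel, foot about 8 mm from the adapter; its shaft stands clear above the channel walls and can be gripped there from above.
- pin_blue: The same kind of pin with a BLUE top (same sizes); it starts on the other seat of the channel.
- adapter: Cracked white acetal bucket adapter, a solid block 76 mm (its x) by 44 mm (its y) by 36 mm high, six grey tube-hole marks and a black crack on top, 0.14 kg. Origin at the centre of its underside, z up (holes up). Starts mid-channel between the pins, x across the channel; the walls are only 8 mm from its ends, so grip it across its 44 mm width, fingers where the pins stood.
- bay: Fixed U-shaped channel of bent sheet steel, 98 mm wide (its x), 180 mm long (its y), open at both y ends; floor 3 mm thick, two side walls 3 mm thick and 34 mm high along the long sides (inner width 92 mm). Origin at the centre of its underside. Two dark round seat marks 44 mm in diameter on its floor, at y = +50 mm and y = -50 mm.
- mat: Fixed green side mat, 100 mm (x) by 180 mm (y), 4 mm thick, for setting the pins aside. Origin at the centre of its underside.
- reject_tray: Fixed reject tray of dark steel, open on top, 160 mm (x) by 140 mm (y), 22 mm high, floor and walls 3 mm thick. Origin at the centre of its underside. A bent sheet-metal chute fixed to it rises from its +x edge, reaching x = 200 mm and about 120 mm height; its lower end overhangs the tray only beyond x = 68 mm.
- caliper: Bystander: loose steel caliper lying flat, about 160 mm long (its y), 9 mm thick. Origin at the middle of its beam, underside.
- gasket: Bystander: loose orange silicone lid gasket, a ring 84 mm across, 6 mm thick, lying flat. Origin at the centre of its underside.
Not all that is in view belongs to the job. What is shaped like the pin_blue but purple is not meant.

How it is judged:
By the outcome, as a careful person would: the job done as asked, in the order asked, and still so for the second after the job is handed in, with the robot touching nothing.
It also fails if it takes over 128 s, if anything falls off the work surface, if the arm or the gripper's body presses on something with over 40 N, if the wrist force passes 120 N, or if a joint passes its speed limit or range.

### The arm

A 6-joint arm with a two-finger parallel gripper is mounted at the origin on the work surface. World frame = base frame: x ahead of the robot, y to its left, z up, the work surface at z = 0. Lengths are in mm, angles in rad, forces in N, time in s.
With the tool pointing down it reaches from about 350 to 950 mm from the base axis. Payload 17.4 kg.
Tool frame: the origin (TCP) lies at the very end of the fingers, on their centre line; the grasp point (between the pads) lies 19 mm behind it; z points along the fingers, y is the line along which they close (so a half turn about z gives the same grasp; the last joint's range is limited). The gripper opens to 93 mm and grips with 3 to 60 N. Pads are 15 mm wide; open, the fingers measure 128 mm over their backs; the gripper's body (75 mm by 188 mm) begins 65 mm behind the grasp point.
Start: joints at [-1.193, 0.116, 1.442, -0, 1.584, -0.038], TCP at [272.639, -617.495, 218.646] pointing down, gripper open.
Joint ranges: [-2.83, 2.83], [-0.83, 2.19], [0.07, 2.5], [-1.14, 4.28], [0.01, 3], [-2.97, 2.97]. Speed limits (rad/s): [1.89, 1.89, 2.22, 3.14, 3.14, 3.14].

### API

Orientations are given as a unit quaternion [w, x, y, z].
In Python, from bench import ctrl gives the robot as it stands.
- The arm moves only by the shell command python3 -m pendant 'ROWS'. ROWS is JSON, a list of rows, each a list of 5 numbers: the shift along the tool's x, y, z in mm, then the turn about the tool's z in degrees, then the opening, from 0 (shut) to 1 (fully open). In form: [[dx, dy, dz, roll, jaw], ...]. A call has 1 to 20 rows; each row is the pose to reach, as a shift and turn from the pose commanded when the call began, along the tool's axes at that moment; what a row does not reach only later rows make up. A row lasts 1/8 s, in which the tool goes at most 62.5 mm and 10.7 degrees, less where a joint would pass 70% of its speed; a pose out of reach is approached as far as the arm can. A call with a gripper value outside its range is refused whole. The fingers move at their own pace and stop on an object; the grip force is fixed at half the most. Time passes only in rows, so rows that repeat a pose let the fingers close. It gives the time, the measured TCP pose, the force, the opening and the grip force at its end, in the units of the state.
- ctrl.observe(): the state, without advancing time (a new reading comes with each control period).
- ctrl.grab_frame(name): name is "side" or "top"; returns a dict with "image" (384x512x3 uint8, red, green, blue), "depth" (384x512 float32, mm along the optical axis (not along the pixel's ray), 0 where there is no reading), "fov_y" (degrees; the focal length in pixels is half the picture's height over the tangent of half this angle, whatever the lens; pixels are square), "cx", "cy" (the principal point, pixels), "rvec" (rotation vector, rad) and "tvec" (3), from world to camera coordinates, as OpenCV has them. Camera axes: x right, y down, z forward; pixel columns grow to the right and rows downward; lengths in mm; the calibration is good to about 2 mm. A picture is of the moment at which its call begins.
- ctrl.sign_off(): hands the job in; it is judged then, once.
Trained networks look in the newest picture that a camera, given by its name, has taken for a name from the list of things; names that differ only in an ending like _2 or _b are one class to them, and where a whole thing is asked for, a point or a joint stands for the part that bears it (a point fixed in the world has none). Each returns a list of dicts, best first, with "score" (0 to 1); they miss things now and then, are a little off and sometimes report something else, mostly with a low value. They report only what shows in the picture. A call takes as long as a camera call. They do not tell look-alikes from the thing itself.
- ctrl.spot_in(camera, thing): "centre" ([x, y, z] in mm, in the coordinates of the camera as it stood for that picture, good to about 4 mm: the middle of the surface that is visible of it).
The state is a dict: "time_s": time; "qpos": joint angles; "joint_velocities": joint speeds; "joint_torque": joint torques, N m; "position": TCP position; "ee_rot": TCP orientation; "wrist_force": force on the tool from outside, world axes, zero at the start; "ft_torque": the same for the moment, N m; "width": opening from 0.0 (shut) to 1.0 (fully open); "gripper_force": force on a finger pad.
Only numpy, scipy, OpenCV 4.12 (cv2) and the standard library are available. Lean on these libraries where they do the work, as an engineer would, in place of code of your own. Each camera call takes 0.05 s, during which the arm holds its last target. There are 200 camera calls.

## Working session

There is one attempt and no reset: what is moved stays moved. The work goes in short steps, Python scripts to look and compute and a shell command to move; the robot and the scene stay as the last step left them, time stands still between calls to the robot, and variables do not carry over. Pictures are saved under pics/ and viewed, at most 14 in all, crops included, and the job is handed in when it is done.

```bash
mkdir -p pics
cat > h.py <<'E'
import numpy as np, cv2
from bench import ctrl
def grab(n):
    f=ctrl.grab_frame(n); f['R']=cv2.Rodrigues(np.array(f['rvec'],float))[0]; f['t']=np.array(f['tvec'],float).ravel()
    f['f']=f['image'].shape[0]/2/np.tan(np.radians(f['fov_y']/2)); return f
def c2w(f,p): return f['R'].T@(np.array(p,float)-f['t'])
def pix(f,u,v,d=None):
    d=f['depth'][int(v),int(u)] if d is None else d
    return c2w(f,[(u-f['cx'])/f['f']*d,(v-f['cy'])/f['f']*d,d])
def onz(f,u,v,z):
    o=c2w(f,[0,0,0]); r=pix(f,u,v,1.)-o; return o+r*(z-o[2])/r[2]
def cloud(f):
    d=f['depth']; v,u=np.mgrid[:d.shape[0],:d.shape[1]]
    P=np.stack([(u-f['cx'])/f['f']*d,(v-f['cy'])/f['f']*d,d],-1)
    W=(P-f['t'])@f['R']; W[d<=0]=np.nan; return W
def save(f,n): cv2.imwrite('pics/'+n,f['image'][:,:,::-1])
E
python3 - <<'E'
from h import *
np.set_printoptions(precision=1,suppress=True)
for n in ['top','side']:
    f=grab(n); save(f,n+'0.png'); print(n,c2w(f,[0,0,0]),f['R'][2],f['f'])
    for t in ['pin_red','pin_blue','adapter','bay','mat','reject_tray','caliper','gasket']:
        print(t,[(round(r['score'],2),c2w(f,r['centre']).round(0)) for r in ctrl.spot_in(n,t)[:3]])
s=ctrl.observe(); print(s['time_s'],s['position'],s['ee_rot'])
E
```

```text
top [ 375.9  -12.1 1060.8] [ 0.2 -0.  -1. ] 347.54551607345263
pin_red [(0.51, array([473., 318.,  45.]))]
pin_blue [(0.75, array([634., 174.,  34.])), (0.46, array([512., 224.,  39.]))]
adapter [(0.75, array([501., 276.,  36.]))]
bay [(0.75, array([497., 266.,   2.]))]
mat [(0.55, array([600.,  19.,   1.]))]
reject_tray [(0.93, array([ 511., -272.,    2.]))]
caliper [(0.76, array([375., -20.,   8.]))]
gasket [(0.48, array([784., 185.,   6.])), (0.21, array([498., 267.,   0.]))]
side [278.1 539.3 742.8] [ 0.3 -0.6 -0.7] 403.244798586299
pin_red [(0.93, array([468., 329.,  41.]))]
pin_blue [(0.76, array([516., 236.,  53.])), (0.56, array([629., 182.,  33.]))]
adapter [(0.87, array([490., 282.,  40.]))]
bay [(0.68, array([492., 310.,  -2.])), (0.68, array([467., 328.,  43.]))]
mat [(0.9, array([602.,  24.,   5.]))]
reject_tray [(0.73, array([ 510., -275.,   11.]))]
caliper [(0.68, array([373., -15.,   7.]))]
gasket [(0.89, array([781., 187.,   3.]))]
0.9 [ 272.7 -617.5  218.6] [-0.   1.   0.2  0. ]
```

```bash
ls pics
```

```text
side0.png
top0.png
```

View pics/top0.png

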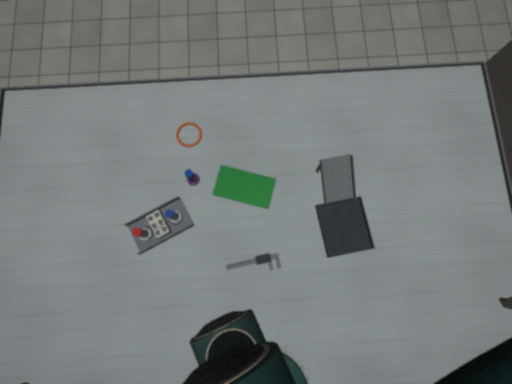

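View pics/side0.png

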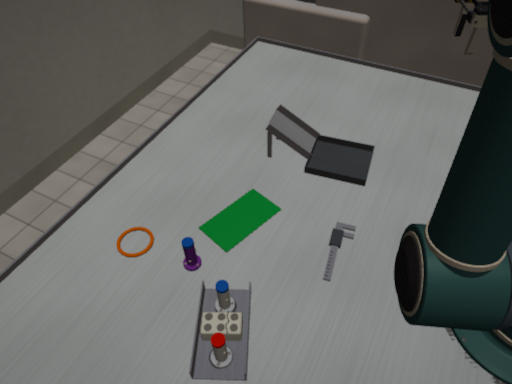

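The top view shows the bay at (160,225), with red at (138,232) and blue at (171,214). The purple decoy is at (191,177), the mat at (244,187), the tray at (344,227), the caliper at (253,262) and the gasket at (189,134). The side view agrees. Next I measure these precisely.

```bash
cat > m.py <<'E'
from h import *
np.set_printoptions(precision=1,suppress=True)
def tri(a,ua,b,ub):
    oa,ob=c2w(a,[0,0,0]),c2w(b,[0,0,0]); ra=pix(a,*ua,1.)-oa; rb=pix(b,*ub,1.)-ob
    s=np.linalg.lstsq(np.c_[ra,-rb],ob-oa,rcond=None)[0]; p,q=oa+ra*s[0],ob+rb*s[1]; return (p+q)/2,np.linalg.norm(p-q)
def blob(f,col,near,rad=60):
    im=f['image'].astype(int); r,g,b=im[...,0],im[...,1],im[...,2]
    m=(r>1.8*g)&(r>1.8*b)&(r>90) if col=='red' else (b>1.6*r)&(b>1.25*g)&(b>80)
    W=cloud(f); m&=np.hypot(W[...,0]-near[0],W[...,1]-near[1])<rad
    # only the flat top: highest points
    z=W[...,2]; top=m&(z>np.nanpercentile(z[m],90)-7) if m.any() else m
    v,u=np.nonzero(top); return (u.mean(),v.mean()),len(u),np.nanmedian(W[top],0)
E
python3 - <<'E'
from m import *
a,b=grab('top'),grab('side')
for c,n in [('red',(472,322)),('blue',(513,228))]:
    A,B=blob(a,c,n,45),blob(b,c,n,45); print(c,A,B,tri(a,A[0],b,B[0]),'onz83',onz(a,*A[0],83)[:2],onz(b,*B[0],83)[:2])
Ws=[cloud(a),cloud(b)]
for f,W in zip((a,b),Ws):
    im=f['image'].astype(int); x,y,z=W[...,0],W[...,1],W[...,2]; r,g,bl=im[...,0],im[...,1],im[...,2]
    def rect(m,t):
        m=cv2.morphologyEx(m.astype(np.uint8),cv2.MORPH_OPEN,np.ones((2,2)))>0
        P=W[m][:,:2].astype(np.float32); R=cv2.minAreaRect(P); print(t,len(P),np.array(R[0]),np.array(R[1]),round(R[2],1),'z',np.nanmedian(z[m]))
    rect((g>1.6*r)&(g>1.6*bl)&(g>60),'mat')
    rect((np.hypot(x-495,y-276)<45)&(z>33)&(z<46)&(im.min(2)>120),'adapter')
    rect((np.hypot(x-492,y-272)<120)&(z>28)&(z<90),'bay>28')
    rect((np.hypot(x-511,y+272)<115)&(im.max(2)<75)&(z<26)&(z>-8),'tray')
    m=(np.hypot(x-511,y+272)<300)&(z>40)&(x<750)&(y<-100)&(x>400); rect(m,'chute')
E
```

```text
red ((np.float64(136.39344262295083), np.float64(231.55737704918033)), 61, array([474. , 322.4,  82.2])) ((np.float64(217.65217391304347), np.float64(339.55900621118013)), 161, array([474.8, 323.1,  82.5])) (array([474.8, 322.8,  81.5]), np.float64(0.3803267916222296)) onz83 [474.4 322.2] [474.5 323.3]
blue ((np.float64(168.96610169491527), np.float64(213.45762711864407)), 59, array([521.3, 230.9,  81.8])) ((np.float64(221.60526315789474), np.float64(285.62280701754383)), 114, array([522. , 232.1,  82.9])) (array([521. , 231. ,  81.9]), np.float64(1.04314088693638)) onz83 [520.4 230.5] [521.2 231.6]
mat 1641 [nan nan] [0. 0.] 0.0 z 2.7822848765367554
adapter 178 [496.7 275.8] [69.8 40.1] 26.1 z 37.693591056234325
bay>28 609 [501.4 275.5] [ 84.  147.9] 51.4 z 38.07481970132501
tray 2126 [ 472.7 -280.2] [153.1 127.1] 20.0 z 2.013921266742143
chute 1191 [ 627.3 -251.8] [ 89.2 188. ] 48.8 z 68.5865336315763
mat 2362 [602.6  18.5] [177.9  96.3] 71.9 z 3.130415473058999
adapter 402 [497.7 277.2] [71.6 41.1] 27.6 z 38.226623719165715
bay>28 1884 [498.6 271.2] [ 96.3 190.4] 25.1 z 38.29517335954468
tray 2011 [ 466.3 -276.8] [143.5 146.5] 8.0 z 2.718495012505935
chute 1312 [ 594.3 -278. ] [135.2 146.2] 17.4 z 69.07003302947227
```

```bash
cat >> h.py <<'E'
from scipy.spatial.transform import Rotation as Ro
def tool():
    s=ctrl.observe(); w,x,y,z=s['ee_rot']; return s,Ro.from_quat([x,y,z,w]).as_matrix(),np.array(s['position'])
def go(target,yaw=None):
    """tool shift to world target, roll (deg) so that tool y lies along world angle yaw (mod 180)"""
    s,R,p=tool(); d=R.T@(np.array(target,float)-p); y=np.degrees(np.arctan2(R[1,1],R[0,1]))
    r=0 if yaw is None else -((yaw-y+90)%180-90)
    print('shift',d.round(1),'roll',round(r,1),'| tooly',round(y,1),'q',np.round(s['qpos'],2),'p',p.round(1),'F',np.round(s['wrist_force'],1),'w',round(s['width'],3),'gf',round(s['gripper_force'],1),'t',round(s['time_s'],2))
E
python3 - <<'E'
from m import *
a,b=grab('top'),grab('side')
for t,f,P,z in [('tray top',a,[(316,206),(361,197),(374,247),(327,257)],22),('mat top',a,[(221,166),(275,179),(268,208),(213,194)],4),('tray side',b,[(319,136),(374,147),(364,184),(306,170)],22)]:
    Q=np.array([onz(f,*p,z)[:2] for p in P]); e=np.diff(np.r_[Q,Q[:1]],axis=0)
    print(t,Q.tolist().__repr__()[:0],Q.mean(0),np.hypot(*e.T),np.degrees(np.arctan2(e[:,1],e[:,0]))%180)
go([521,231,150],26.7); s,R,p=tool(); print(R)
E
```

```text
tray top  [ 460.7 -277.1] [140.  152.4 142.4 153.4] [98.1  7.7 98.5  6.8]
mat top  [602.8  15.9] [174.7  94.1 175.6  92.6] [ 72.8 162.9  72.3 162.4]
tray side  [ 457.3 -268.4] [152.5 149.5 149.3 145.5] [ 8.2 97.   6.7 98.2]
shift [ 569.9 -675.9   68.7] roll 87.1 | tooly -66.2 q [-1.2  0.1  1.4  0.   1.6 -0. ] p [ 272.6 -617.5  218.6] F [-0.   0.4  0.1] w 1.002 gf 0.0 t 1.1
[[ 0.9  0.4  0. ]
 [ 0.4 -0.9  0. ]
 [ 0.  -0.  -1. ]]
```

```bash
python3 -m pendant '[[60,-70,0,0,1],[570,-676,50,-3,1],[570,-676,50,-3,1],[570,-676,50,-3,1],[570,-676,50,-3,1],[570,-676,50,-3,1],[570,-676,50,-3,1],[570,-676,50,-3,1],[570,-676,50,-3,1],[570,-676,50,-3,1],[570,-676,50,-3,1],[570,-676,50,-3,1],[570,-676,50,-3,1],[570,-676,50,-3,1],[570,-676,50,-3,1],[570,-676,50,-3,1],[570,-676,50,-3,1],[570,-676,50,-3,1],[570,-676,50,-3,1],[570,-676,50,-3,1]]'; python3 -c "
from h import *
go([521,231,47],116.7)"
```

```text
time_s: 3.6
position: [521.1, 230.8, 168.9]
ee_rot: [-0.0, 0.973, 0.232, 0.0]
wrist_force: [-0.5, -0.0, 0.2]
width: 0.998
gripper_force: 0.0
shift [  0.   -0.2 121.9] roll 0.1 | tooly -63.2 q [ 0.37 -0.1   1.74 -0.    1.5   1.48] p [521.1 230.8 168.9] F [-0.5 -0.   0.2] w 0.998 gf 0.0 t 3.6
```

```bash
python3 -m pendant '[[0,0,40,0,1],[0,0,80,0,1],[0,0,105,0,1],[0,0,118,0,1],[0,0,122,0,1],[0,0,122,0,1],[0,0,122,0,0],[0,0,122,0,0],[0,0,122,0,0],[0,0,122,0,0],[0,0,122,0,0],[0,0,122,0,0],[0,0,122,0,0],[0,0,122,0,0]]'; python3 -c "
from h import *
f=grab('side'); save(f,'s1.png')
a=np.radians(72.3); m=np.array([602.5,17.5]); d=np.array([np.cos(a),np.sin(a)])
for k in (-45,45): print(m+k*d); go([*(m+k*d),49],116.7)"
```

```text
time_s: 5.35
position: [521.0, 231.1, 46.6]
ee_rot: [-0.0, 0.973, 0.232, -0.0]
wrist_force: [0.1, -0.2, -1.2]
width: 0.255
gripper_force: 30.0
[588.81851226 -25.36976666]
shift [-55.2 259.5  -2.4] roll 0.1 | tooly -63.2 q [ 0.37 -0.01  1.86  0.    1.29  1.48] p [521.  231.1  46.6] F [ 0.8 -0.2 -0.6] w 0.256 gf 30.0 t 5.4
[616.18148774  60.36976666]
shift [  7.9 195.3  -2.4] roll 0.1 | tooly -63.2 q [ 0.37 -0.01  1.86  0.    1.29  1.48] p [521.  231.1  46.6] F [ 0.8 -0.2 -0.6] w 0.256 gf 30.0 t 5.4
```

View pics/s1.png

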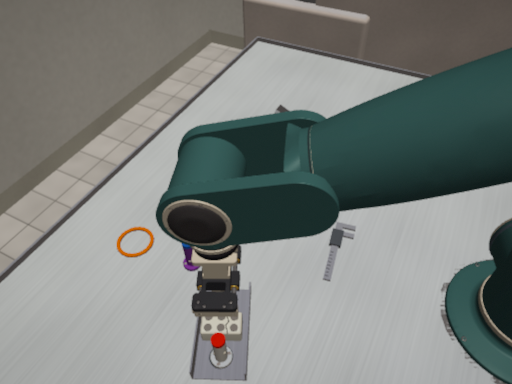

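```bash
python3 -m pendant '[[0,0,-10,0,0],[0,0,-30,0,0],[0,0,-60,0,0],[-5,25,-70,0,0],[-14,65,-70,0,0],[-24,110,-70,0,0],[-34,160,-70,0,0],[-44,205,-70,0,0],[-51,240,-70,0,0],[-55,257,-70,0,0],[-55,260,-60,0,0],[-55,260,-60,0,0],[-55,260,-40,0,0],[-55,260,-20,0,0],[-55,260,-10,0,0],[-55,260,-5,0,0],[-55,260,-3,0,0],[-55,260,-2,0,0],[-55,260,-1.5,0,0],[-55,260,-1.5,0,0]]'; python3 -c "
from h import *
go([588.8,-25.4,47.8])
f=grab('side'); save(f,'s2.png')"
```

```text
time_s: 7.9
position: [589.4, -25.7, 48.4]
ee_rot: [0.0, 0.973, 0.232, 0.0]
wrist_force: [0.3, -1.2, -1.9]
width: 0.254
gripper_force: 30.0
shift [-0.4 -0.5  0.6] roll 0 | tooly -63.2 q [-0.09  0.03  1.81  0.    1.3   1.02] p [589.4 -25.7  48.4] F [ 0.3 -1.2 -1.9] w 0.254 gf 30.0 t 7.9
```

View pics/s2.png

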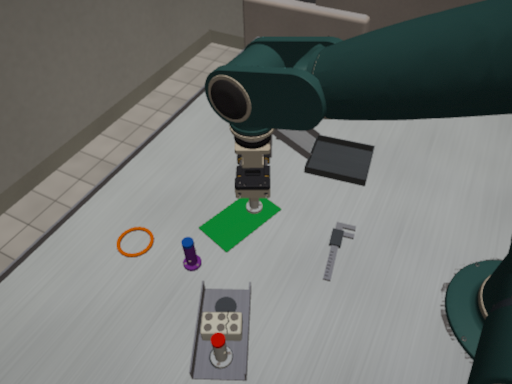

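The side view shows the blue pin upright just over the mat at (254,206), and its empty seat at (226,304). I lower it 1 mm, release and rise.

```bash
python3 -m pendant '[[0,0,0.5,0,0],[0,0,1,0,0],[0,0,1,0,0],[0,0,1,0,0.35],[0,0,1,0,0.5],[0,0,1,0,0.7],[0,0,1,0,0.9],[0,0,1,0,1],[0,0,1,0,1],[0,0,-20,0,1],[0,0,-60,0,1],[0,0,-80,0,1],[0,0,-80,0,1]]'
python3 - <<'E'
from m import *
a,b=grab('top'),grab('side')
A,B=blob(a,'blue',(589,-25),45) if 0 else None,blob(b,'blue',(589,-25),45); print(B[1:], onz(b,*B[0],84))
for f,n in ((a,'top'),(b,'side')):
    im=f['image']; W=cloud(f); lum=im.astype(int).sum(2)
    m=(np.hypot(W[...,0]-520,W[...,1]-232)<24)&(W[...,2]<12)
    print(n,m.sum(),np.percentile(lum[m],[5,25,50,75,95]))
    t=(np.percentile(lum[m],10)+np.percentile(lum[m],95))/2
    k=m&(lum<t); v,u=np.nonzero(k); 
    (c,sz,an)=cv2.minAreaRect(W[k][:,:2].astype(np.float32)); print(n,k.sum(),onz(f,u.mean(),v.mean(),3)[:2],c,sz)
    save(f,n+'3.png')
im=cv2.resize(np.hstack([a['image'][190:260,110:210],b['image'][275:385,180:270][:70*1]]),None,fx=4,fy=4,interpolation=cv2.INTER_CUBIC); cv2.imwrite('pics/c3.png',im[:,:,::-1])
go([474.8,322.8,47],116.7)
E
```

```text
time_s: 9.57
position: [590.0, -25.7, 130.0]
ee_rot: [0.0, 0.973, 0.232, 0.001]
wrist_force: [1.0, -1.2, 0.3]
width: 1.004
gripper_force: 0.0
(9, array([582. , -19.2,  83.6])) [582.7 -21.   84. ]
top 192 [193.  197.  205.  263.2 321.4]
top 142 [519.7 231.5] (520.4682006835938, 231.0045166015625) (39.80219650268555, 37.76852798461914)
side 320 [170.  173.  174.  212.2 317.1]
side 265 [521.8 228.5] (522.5230102539062, 226.05227661132812) (42.376861572265625, 32.85595703125)
shift [  55.5 -362.5   80.4] roll 0.1 | tooly -63.2 q [-0.1 -0.   1.7 -0.   1.4  1. ] p [588.9 -25.7 127.3] F [-0.3 -0.  -0.2] w 1.004 gf 0.0 t 9.68
```

View pics/c3.png

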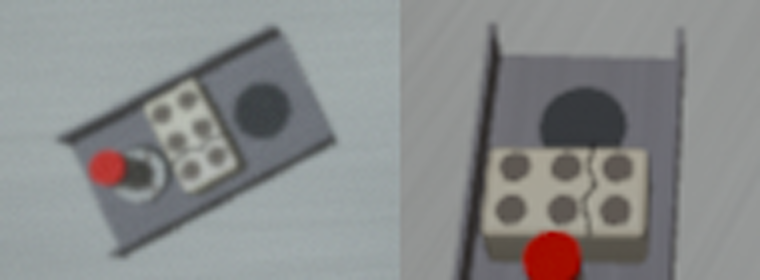

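The crops show the bare blue seat centred at about (520.5,231), where the pin stood, and red still standing. Red is next.

```bash
python3 -m pendant '[[3,-20,-20,0,1],[12,-75,-25,0,1],[21,-135,-25,0,1],[30,-195,-25,0,1],[39,-255,-25,0,1],[48,-310,-25,0,1],[54,-350,-25,0,1],[55.5,-362.5,-25,0,1],[55.5,-362.5,-20,0,1],[55.5,-362.5,-20,0,1],[55.5,-362.5,20,0,1],[55.5,-362.5,50,0,1],[55.5,-362.5,70,0,1],[55.5,-362.5,79,0,1],[55.5,-362.5,79,0,1],[55.5,-362.5,79,0,1],[55.5,-362.5,79,0,1]]'; python3 -c "
from h import *
go([474.8,322.8,47],116.7)"
```

```text
time_s: 11.8
position: [475.6, 323.1, 50.1]
ee_rot: [-0.0, 0.973, 0.232, 0.001]
wrist_force: [-0.7, -0.1, -0.7]
width: 1.001
gripper_force: 0.0
shift [-0.8 -0.1  3.1] roll 0.1 | tooly -63.2 q [ 0.55 -0.    1.85  0.    1.3   1.65] p [475.6 323.1  50.1] F [-0.7 -0.1 -0.7] w 1.001 gf 0.0 t 11.8
```

```bash
python3 -m pendant '[[-0.8,0,3,0,1],[-0.8,0,3,0,0],[-0.8,0,3,0,0],[-0.8,0,3,0,0],[-0.8,0,3,0,0],[-0.8,0,3,0,0],[-0.8,0,3,0,0],[-0.8,0,3,0,0],[-0.8,0,3,0,0]]'; python3 -c "
from h import *
go([616.2,60.4,48],116.7)"
```

```text
time_s: 12.92
position: [474.5, 322.4, 46.1]
ee_rot: [0.0, 0.973, 0.232, -0.0]
wrist_force: [-1.0, -0.2, -0.1]
width: 0.255
gripper_force: 30.0
shift [  8.2 297.8  -1.9] roll 0.1 | tooly -63.2 q [ 0.55 -0.    1.85 -0.    1.29  1.66] p [474.5 322.4  46.1] F [-1.  -0.2 -0.1] w 0.255 gf 30.0 t 12.93
```

```bash
python3 -m pendant '[[0,0,-10,0,0],[0,0,-30,0,0],[0,0,-60,0,0],[1,25,-70,0,0],[2,65,-70,0,0],[3,110,-70,0,0],[5,160,-70,0,0],[6,210,-70,0,0],[7,255,-70,0,0],[8,285,-70,0,0],[8,298,-65,0,0],[8,298,-60,0,0],[8,298,-40,0,0],[8,298,-20,0,0],[8,298,-10,0,0],[8,298,-5,0,0],[8,298,-3,0,0],[8,298,-1.5,0,0],[8,298,-1,0,0],[8,298,-0.8,0,0]]';python3 -m pendant '[[0,0,0,0,0],[0,0,0,0,0.35],[0,0,0,0,0.5],[0,0,0,0,0.7],[0,0,0,0,0.9],[0,0,0,0,1],[0,0,0,0,1],[0,0,-20,0,1],[0,0,-60,0,1],[0,0,-110,0,1],[0,0,-110,0,1]]'; python3 -c "
from h import *
go([498,277,10],116.7)"
```

```text
time_s: 15.42
position: [616.2, 60.1, 47.2]
ee_rot: [0.0, 0.973, 0.232, 0.0]
wrist_force: [-0.2, -0.0, -2.1]
width: 0.252
gripper_force: 30.0
time_s: 16.8
position: [617.8, 60.3, 163.1]
ee_rot: [0.001, 0.973, 0.232, 0.004]
wrist_force: [-0.2, -0.6, 0.1]
width: 1.001
gripper_force: 0.0
shift [ -10.2 -247.9  152.2] roll 0.1 | tooly -63.2 q [ 0.06  0.01  1.64 -0.    1.48  1.16] p [617.8  60.3 163.1] F [-0.2 -0.6  0.1] w 1.001 gf 0.0 t 16.8
```

Run:
```python
from m import *
a,b=grab('top'),grab('side'); save(b,'s4.png')
for f,n in ((a,'top'),(b,'side')):
    im=f['image']; W=cloud(f); lum=im.astype(int).sum(2); x,y,z=W[...,0],W[...,1],W[...,2]
    for c in ((520.5,231),(475,322.5)):
        m=(np.hypot(x-c[0],y-c[1])<27)&(z<12); t=np.percentile(lum[m],10); k=m&(lum<t+40)
        v,u=np.nonzero(k); print(n,'seat',k.sum(),onz(f,u.mean(),v.mean(),3)[:2],cv2.minAreaRect(W[k][:,:2].astype(np.float32)))
    m=(np.hypot(x-498,y-277)<48)&(z>33)&(z<46)&(im.min(2)>110); print('adapter',cv2.minAreaRect(W[m][:,:2].astype(np.float32)),np.nanmedian(z[m]))
```

```text
top seat 41 [516.9 242.8] ((517.1011352539062, 243.8099822998047), (31.995941162109375, 14.054245948791504), 10.778833389282227)
top seat 129 [476.5 322. ] ((477.0943908691406, 323.3341369628906), (38.14881896972656, 35.753787994384766), 31.926902770996094)
adapter ((499.1661376953125, 277.5305480957031), (75.57715606689453, 43.31775665283203), 26.034767150878906) 37.536490537863656
side seat 239 [522.1 227.7] ((522.9579467773438, 225.76170349121094), (40.576229095458984, 31.51184844970703), 22.05388832092285)
side seat 404 [477.1 322.2] ((477.53240966796875, 321.55548095703125), (38.88471221923828, 39.66303634643555), 30.47673225402832)
adapter ((494.9009704589844, 274.90203857421875), (85.77864837646484, 42.800628662109375), 26.210098266601562) 38.24076576271234
```

View pics/s4.png

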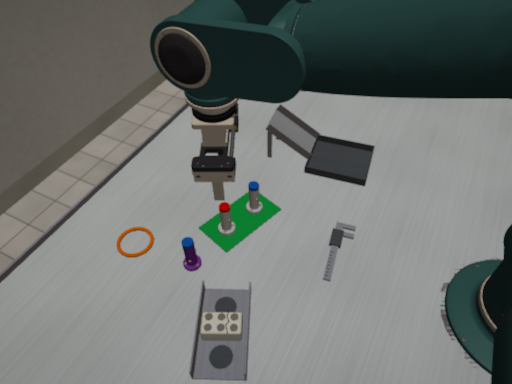

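Both pins stand upright on the mat, red at (226,218) and blue at (254,198), and both seats are bare. Now the adapter.

```bash
python3 -m pendant '[[-2,-40,0,0,1],[-4,-95,0,0.8,1],[-6,-150,0,0.8,1],[-8,-200,0,0.8,1],[-10,-235,0,0.8,1],[-10,-248,0,0.8,1],[-10,-248,0,0.8,1],[-10,-248,30,0.8,1],[-10,-248,70,0.8,1],[-10,-248,90,0.8,1],[-10,-248,95,0.8,1],[-10,-248,95,0.8,1]]'; python3 -c "
from h import *
go([498,277,10],116)
"
```

```text
time_s: 18.4
position: [495.8, 276.8, 62.8]
ee_rot: [-0.0, 0.974, 0.225, 0.0]
wrist_force: [0.3, -0.2, -0.5]
width: 1.0
gripper_force: 0.0
shift [ 2.   0.8 52.8] roll 0.0 | tooly -64.0 q [ 0.46 -0.03  1.85 -0.    1.32  1.58] p [495.8 276.8  62.8] F [ 0.3 -0.2 -0.5] w 1.0 gf 0.0 t 18.4
```

```bash
python3 -m pendant '[[2,0.8,20,0,1],[2,0.8,40,0,1],[2,0.8,48,0,1],[2,0.8,52,0,1],[2,0.8,52,0,1],[2,0.8,52,0,0.7],[2,0.8,52,0,0.5],[2,0.8,52,0,0],[2,0.8,52,0,0],[2,0.8,52,0,0],[2,0.8,52,0,0],[2,0.8,52,0,0]]'; python3 -c "
from h import *
a=np.radians(7.5);go([463-12*np.cos(a),-276.5-12*np.sin(a),11],97.5)
"
```

```text
time_s: 19.9
position: [497.4, 277.1, 10.0]
ee_rot: [0.0, 0.974, 0.225, 0.0]
wrist_force: [-0.2, -0.4, 0.7]
width: 0.472
gripper_force: 30.0
shift [-285.2  478.6   -1. ] roll 18.5 | tooly -64.0 q [ 0.46  0.03  1.89 -0.    1.23  1.58] p [497.4 277.1  10. ] F [-0.2 -0.4  0.7] w 0.472 gf 30.0 t 19.9
```

```bash
python3 -m pendant '[[0,0,-10,0,0],[0,0,-40,0,0],[0,0,-80,0,0],[0,0,-110,0,0],[-10,17,-120,0,0],[-33,55,-120,0,0],[-60,100,-120,2,0],[-90,150,-120,4,0],[-120,200,-120,6,0],[-150,252,-120,8,0],[-180,302,-120,10,0],[-210,352,-120,12,0],[-240,402,-120,15,0],[-265,445,-120,17,0],[-280,470,-120,18.5,0],[-285,478.5,-120,18.5,0],[-285,478.5,-120,18.5,0],[-285,478.5,-110,18.5,0],[-285,478.5,-90,18.5,0],[-285,478.5,-90,18.5,0]]'
python3 - <<'E'
from h import *
a=np.radians(7.5);go([463-12*np.cos(a),-276.5-12*np.sin(a),11],97.5)
f=grab('side'); save(f,'s5.png'); f=grab('top'); save(f,'t5.png')
E
```

```text
time_s: 22.4
position: [450.5, -276.7, 97.5]
ee_rot: [-0.001, 0.998, 0.066, -0.001]
wrist_force: [0.1, -1.0, -1.0]
width: 0.466
gripper_force: 30.0
shift [ 0.7  1.6 86.5] roll 0.1 | tooly -82.4 q [-0.6  -0.14  1.9   0.    1.39  0.84] p [ 450.5 -276.7   97.5] F [ 0.1 -1.  -1. ] w 0.466 gf 30.0 t 22.4
```

View pics/s5.png

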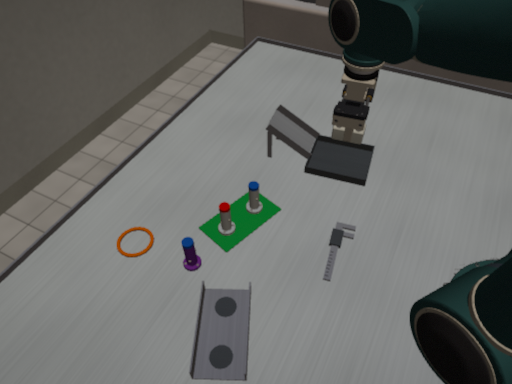

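Run:
```python
from h import *
f=grab('side')
for p in [(450.5,-276.7,97.5),(463,-276.5,3),(450.5,-276.7,90)]:
    c=f['R']@np.array(p)+f['t']; print(p,c[:2]/c[2]*f['f']+[f['cx'],f['cy']])
for t in ('adapter','reject_tray'): print(t,[(round(r['score'],2),c2w(f,r['centre']).round(0)) for r in ctrl.spot_in('side',t)[:3]])
a=cv2.resize(f['image'][60:200,270:410],None,fx=4,fy=4,interpolation=cv2.INTER_CUBIC); cv2.imwrite('pics/c5.png',a[:,:,::-1])
```

```text
(450.5, -276.7, 97.5) [348.40526681 134.75806274]
(463, -276.5, 3) [338.54032986 161.21577487]
(450.5, -276.7, 90) [347.94889011 137.10449756]
adapter [(0.88, array([ 445., -257.,  114.]))]
reject_tray []
```

View pics/c5.png

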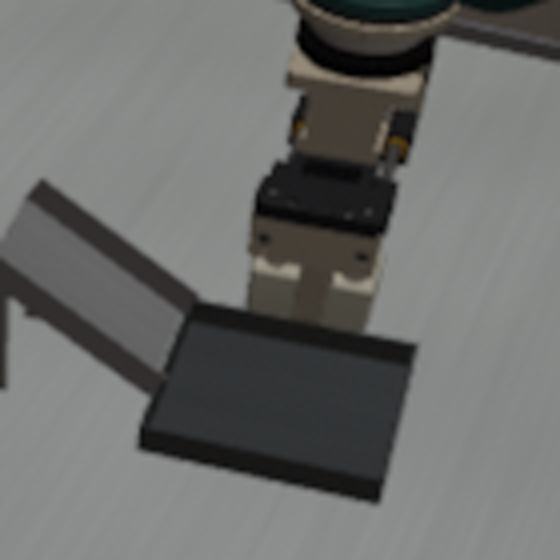

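The crop shows the adapter in the fingers, above the tray and clear of the chute. I lower it.

```bash
python3 -m pendant '[[0.7,1,15,0,0],[0.7,1,35,0,0],[0.7,1,55,0,0],[0.7,1,70,0,0],[0.7,1,78,0,0],[0.7,1,82,0,0],[0.7,1,84,0,0],[0.7,1,85.5,0,0],[0.7,1,86.5,0,0],[0.7,1,86.5,0,0]]'; python3 -c "
from h import *
go([450.5,-277,10])"
```

```text
time_s: 23.9
position: [452.1, -278.8, 13.6]
ee_rot: [0.0, 0.998, 0.066, 0.0]
wrist_force: [0.3, 0.8, -2.3]
width: 0.47
gripper_force: 30.0
shift [-1.4 -2.   3.6] roll 0 | tooly -82.5 q [-0.6  -0.06  1.97  0.    1.24  0.84] p [ 452.1 -278.8   13.6] F [ 0.3  0.8 -2.3] w 0.47 gf 30.0 t 23.9
```

```bash
python3 -m pendant '[[0,0,1,0,0],[0,0,2,0,0],[0,0,3,0,0],[0,0,3,0,0],[0,0,3,0,0.5],[0,0,3,0,0.6],[0,0,3,0,0.7],[0,0,3,0,0.7],[0,0,3,0,0.7],[0,0,-20,0,0.7],[0,0,-60,0,0.7],[0,0,-110,0,0.7],[0,0,-150,0,1],[0,0,-150,0,1]]'
python3 - <<'E'
from m import *
f=grab('side'); save(f,'s6.png'); W=cloud(f); im=f['image']
x,y,z=W[...,0],W[...,1],W[...,2]
m=(np.hypot(x-451,y+278)<60)&(z>30)&(z<48)&(im.min(2)>110); print('adapter',cv2.minAreaRect(W[m][:,:2].astype(np.float32)),np.nanmedian(z[m]))
for c,n in (('red',(616,60)),('blue',(589,-25))):
    B=blob(f,c,n,40); print(c,B,onz(f,*B[0],84)); go([*onz(f,*B[0],84)[:2],48],116)
E
```

```text
time_s: 25.65
position: [453.1, -279.5, 166.9]
ee_rot: [0.002, 0.998, 0.066, 0.002]
wrist_force: [0.2, 0.1, 0.4]
width: 0.867
gripper_force: 0.0
adapter ((454.27362060546875, -278.62298583984375), (72.33793640136719, 44.860816955566406), 8.801417350769043) 37.94936207390976
red ((np.float64(224.0281690140845), np.float64(206.4788732394366)), 71, array([616.2,  60.6,  83.1])) [615.9  61.5  84. ]
shift [ 206.4 -316.4  116.4] roll -18.5 | tooly -82.5 q [-0.6 -0.2  1.8  0.   1.5  0.8] p [ 452.5 -279.1  164.5] F [-0.4  0.2  0.2] w 0.907 gf 0.0 t 25.7
blue ((np.float64(253.5), np.float64(185.01724137931035)), 58, array([588.9, -25.8,  83.3])) [588.7 -25.1  84. ]
shift [ 168.1 -234.2  116.5] roll -18.5 | tooly -82.5 q [-0.6 -0.2  1.8  0.   1.5  0.8] p [ 452.5 -279.1  164.5] F [-0.4  0.2  0.2] w 0.907 gf 0.0 t 25.7
```

View pics/s6.png

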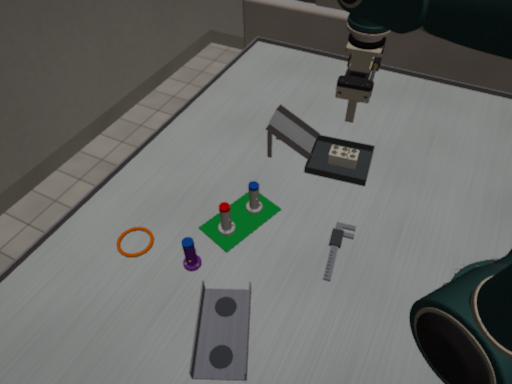

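The adapter lies flat, holes up, in the tray at (344,156), and everything else is undisturbed. Red goes back first.

```bash
python3 -m pendant '[[20,-32,0,0,1],[55,-85,0,-3,1],[85,-130,0,-7,1],[115,-178,0,-11,1],[147,-225,0,-15,1],[180,-275,0,-18.5,1],[200,-307,0,-18.5,1],[206.4,-315.7,0,-18.5,1],[206.4,-315.7,0,-18.5,1],[206.4,-315.7,30,-18.5,1],[206.4,-315.7,70,-18.5,1],[206.4,-315.7,100,-18.5,1],[206.4,-315.7,113,-18.5,1],[206.4,-315.7,115,-18.5,1],[206.4,-315.7,115,-18.5,1]]'; python3 -c "
from h import *
go([616.1,60.5,48],116)"
```

```text
time_s: 27.58
position: [615.9, 60.9, 49.7]
ee_rot: [0.0, 0.974, 0.225, 0.001]
wrist_force: [-0.3, -0.2, 0.1]
width: 1.001
gripper_force: 0.0
shift [0.1 0.4 1.7] roll 0.0 | tooly -64.0 q [ 0.06  0.09  1.75 -0.    1.3   1.17] p [615.9  60.9  49.7] F [-0.3 -0.2  0.1] w 1.001 gf 0.0 t 27.57
```

```bash
python3 -m pendant '[[0,0,1.5,0,0.7],[0,0,1.5,0,0.4],[0,0,1.5,0,0],[0,0,1.5,0,0],[0,0,1.5,0,0],[0,0,1.5,0,0],[0,0,1.5,0,0],[0,0,1.5,0,0],[0,0,1.5,0,0]]'; python3 -c "
from h import *
go([476.2,322,47],116)"
```

```text
time_s: 28.7
position: [615.3, 61.2, 46.8]
ee_rot: [-0.0, 0.974, 0.225, -0.0]
wrist_force: [-0.1, 0.2, -1.8]
width: 0.256
gripper_force: 30.0
shift [-1.060e+01 -2.954e+02 -1.000e-01] roll 0.0 | tooly -64.0 q [0.06 0.09 1.75 0.   1.3  1.17] p [615.3  61.2  46.8] F [-0.1  0.2 -1.8] w 0.256 gf 30.0 t 28.7
```

```bash
python3 -m pendant '[[0,0,-10,0,0],[0,0,-30,0,0],[0,0,-60,0,0],[-1,-20,-75,0,0],[-2,-60,-75,0,0],[-4,-105,-75,0,0],[-6,-155,-75,0,0],[-8,-205,-75,0,0],[-9,-250,-75,0,0],[-10,-282,-75,0,0],[-10.6,-295.4,-70,0,0],[-10.6,-295.4,-60,0,0],[-10.6,-295.4,-60,0,0],[-10.6,-295.4,-35,0,0],[-10.6,-295.4,-15,0,0],[-10.6,-295.4,-10,0,0],[-10.6,-295.4,-10,0,0]]'
python3 - <<'E'
from h import *
go([476.2,322,46.3],116)
f=grab('side'); a=cv2.resize(f['image'][270:384,170:280],None,fx=5,fy=5,interpolation=cv2.INTER_CUBIC); cv2.imwrite('pics/c7.png',a[:,:,::-1])
E
```

```text
time_s: 30.82
position: [476.4, 321.8, 57.0]
ee_rot: [0.0, 0.974, 0.225, -0.0]
wrist_force: [-0.1, -0.0, -1.6]
width: 0.253
gripper_force: 30.0
shift [-0.1 -0.3 10.7] roll 0.0 | tooly -64.0 q [ 0.55 -0.01  1.84  0.    1.31  1.67] p [476.4 321.8  57. ] F [-0.1 -0.  -1.6] w 0.253 gf 30.0 t 30.82
```

View pics/c7.png

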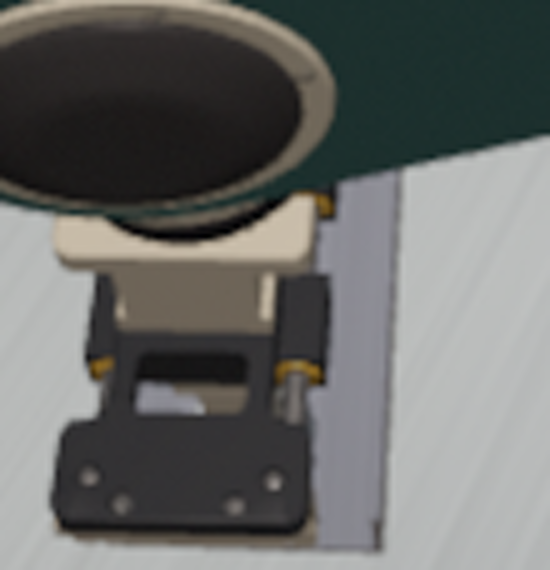

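The gripper hides the seat in this crop, so I rely on the measured position. Lower and release.

```bash
python3 -m pendant '[[0,-0.2,4,0,0],[0,-0.2,8,0,0],[0,-0.2,9.5,0,0],[0,-0.2,10.5,0,0],[0,-0.2,11,0,0],[0,-0.2,11,0,0],[0,-0.2,11,0,0]]'; python3 -m pendant '[[0,0,0,0,0.35],[0,0,0,0,0.5],[0,0,0,0,0.7],[0,0,0,0,0.9],[0,0,0,0,1],[0,0,0,0,1],[0,0,-20,0,1],[0,0,-60,0,1],[0,0,-110,0,1],[0,0,-110,0,1]]'; python3 -c "
from h import *
go([588.9,-25.5,48],116)"
```

```text
time_s: 31.75
position: [476.2, 322.2, 46.1]
ee_rot: [-0.0, 0.974, 0.225, 0.0]
wrist_force: [-0.7, -0.2, -2.0]
width: 0.252
gripper_force: 30.0
time_s: 33.0
position: [477.6, 323.1, 161.9]
ee_rot: [-0.001, 0.974, 0.225, 0.004]
wrist_force: [0.7, 0.5, -0.8]
width: 1.003
gripper_force: 0.0
shift [-53.8 362.1 113.2] roll 0.0 | tooly -64.0 q [ 0.55 -0.08  1.73 -0.    1.48  1.67] p [477.6 323.1 161.9] F [ 0.7  0.5 -0.8] w 1.003 gf 0.0 t 33.0
```

```bash
python3 -m pendant '[[-3,20,0,0,1],[-10,65,0,0,1],[-18,120,0,0,1],[-27,180,0,0,1],[-36,240,0,0,1],[-45,300,0,0,1],[-51,343,0,0,1],[-53.5,361,0,0,1],[-53.5,361,0,0,1],[-53.5,361,0,0,1],[-53.5,361,40,0,1],[-53.5,361,80,0,1],[-53.5,361,100,0,1],[-53.5,361,111,0,1],[-53.5,361,111,0,1],[-53.5,361,111,0,1]]'
python3 - <<'E'
from m import *
go([588.9,-25.5,48],116)
a,b=grab('top'),grab('side'); A,B=blob(a,'red',(476,322),40),blob(b,'red',(476,322),40)
print(onz(a,*A[0],83),onz(b,*B[0],83),A[2],B[2])
E
```

```text
time_s: 35.0
position: [587.1, -25.7, 46.3]
ee_rot: [0.0, 0.974, 0.225, 0.001]
wrist_force: [0.1, 0.8, -0.9]
width: 1.002
gripper_force: 0.0
shift [ 1.7  0.6 -1.7] roll 0.0 | tooly -64.0 q [-0.1  0.   1.8  0.   1.3  1. ] p [587.1 -25.7  46.3] F [ 0.1  0.8 -0.9] w 1.002 gf 0.0 t 35.0
[477.  320.8  83. ] [476.8 322.7  83. ] [476.5 320.9  82. ] [477.2 322.5  82.6]
```

```bash
python3 -m pendant '[[1.7,0.6,-1.5,0,0.7],[1.7,0.6,-1.5,0,0.4],[1.7,0.6,-1.5,0,0],[1.7,0.6,-1.5,0,0],[1.7,0.6,-1.5,0,0],[1.7,0.6,-1.5,0,0],[1.7,0.6,-1.5,0,0],[1.7,0.6,-1.5,0,0],[1.7,0.6,-1.5,0,0]]'; python3 -c "
from h import *
go([520.7,231.3,47],116)"
```

```text
time_s: 36.22
position: [588.2, -25.5, 46.4]
ee_rot: [-0.0, 0.974, 0.225, -0.0]
wrist_force: [0.7, 0.0, -0.7]
width: 0.251
gripper_force: 30.0
shift [  52.  -260.4   -0.6] roll 0.0 | tooly -64.0 q [-0.09  0.03  1.82 -0.    1.29  1.03] p [588.2 -25.5  46.4] F [ 0.7  0.  -0.7] w 0.251 gf 30.0 t 36.23
```

```bash
python3 -m pendant '[[0,0,-10,0,0],[0,0,-30,0,0],[0,0,-60,0,0],[4,-20,-75,0,0],[12,-60,-75,0,0],[22,-110,-75,0,0],[32,-160,-75,0,0],[41,-205,-75,0,0],[49,-245,-75,0,0],[52,-260.4,-70,0,0],[52,-260.4,-60,0,0],[52,-260.4,-60,0,0],[52,-260.4,-35,0,0],[52,-260.4,-15,0,0],[52,-260.4,-10,0,0],[52,-260.4,-10,0,0],[52,-260.4,-10,0,0]]'; python3 -c "
from h import *
go([520.7,231.3,46.3],116)
go([520.7,231.3,46.3],116)"
```

```text
time_s: 38.35
position: [521.2, 231.4, 57.3]
ee_rot: [-0.0, 0.974, 0.225, 0.001]
wrist_force: [0.2, -0.6, -1.8]
width: 0.252
gripper_force: 30.0
shift [-0.5 -0.1 11. ] roll 0.0 | tooly -64.0 q [ 0.37 -0.02  1.85 -0.    1.31  1.49] p [521.2 231.4  57.3] F [ 0.2 -0.6 -1.8] w 0.252 gf 30.0 t 38.35
shift [-0.5 -0.1 11. ] roll 0.0 | tooly -64.0 q [ 0.37 -0.02  1.85 -0.    1.31  1.49] p [521.2 231.4  57.3] F [ 0.2 -0.6 -1.8] w 0.252 gf 30.0 t 38.35
```

```bash
python3 -m pendant '[[0,0,4,0,0],[0,0,8,0,0],[0,0,9.5,0,0],[0,0,10.5,0,0],[0,0,11,0,0],[0,0,11,0,0],[0,0,11,0,0]]'; python3 -m pendant '[[0,0,0,0,0.35],[0,0,0,0,0.5],[0,0,0,0,0.7],[0,0,0,0,0.9],[0,0,0,0,1],[0,0,0,0,1],[0,0,-20,0,1],[0,0,-60,0,1],[0,0,-110,0,1],[0,30,-120,0,1],[0,80,-120,0,1],[0,140,-120,0,1],[0,200,-120,0,1],[0,250,-120,0,1],[0,250,-120,0,1],[0,250,-120,0,1]]'
python3 - <<'E'
from m import *
a,b=grab('top'),grab('side'); save(b,'s9.png')
for c,n in (('red',(476,322)),('blue',(521,231))):
    A,B=blob(a,c,n,40),blob(b,c,n,40); print(c,onz(a,*A[0],83),onz(b,*B[0],83),A[2],B[2])
go([0,0,0])
E
```

```text
time_s: 39.22
position: [520.8, 231.3, 45.5]
ee_rot: [-0.0, 0.974, 0.225, 0.0]
wrist_force: [-0.4, -0.2, -0.8]
width: 0.257
gripper_force: 30.0
time_s: 41.22
position: [630.4, 6.9, 166.4]
ee_rot: [-0.0, 0.974, 0.225, 0.0]
wrist_force: [-0.5, -0.2, 0.0]
width: 1.003
gripper_force: 0.0
red [477.1 321.2  83. ] [476.8 322.7  83. ] [476.7 321.2  82.2] [477.1 322.6  82.5]
blue [521.6 230.9  83. ] [521.6 232.   83. ] [521.7 230.9  81.7] [522.1 231.3  82.5]
shift [-569.5 -270.2  165.8] roll 0 | tooly -63.9 q [-0.   0.   1.6  0.   1.5  1.1] p [630.2   7.6 166.2] F [0.4 0.2 0.4] w 1.003 gf 0.0 t 41.33
```

View pics/s9.png

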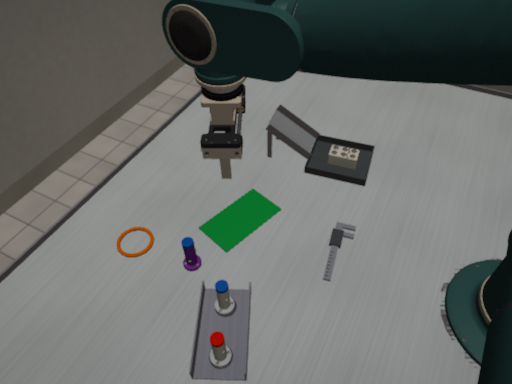

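Both pins stand on their own seats, blue at (224,297) and red at (219,348). The adapter is in the tray at (344,156), and the bystanders are untouched.

```bash
python3 -c "
from bench import ctrl
print(ctrl.sign_off())"
```

```text
the job is handed in; nothing more can be done
None
```

The job is done and handed in at about 41 s: the adapter lies flat, holes up, in the reject tray, both pins stand upright on their original seats, and the caliper and gasket were left alone.

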